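# Blow out the paint pan at the air gun

### The job

Slide the pan along the bench by its handle, without lifting or tipping it, to the round outline under the air gun's nozzle, and leave it centred there. Then squeeze the gun's trigger fully in, hold it for about a second and let it spring back; afterwards slide the pan, still without lifting it, to the centre of the square outline and let go. Never pull the trigger while the pan is away from the nozzle, and leave the other things on the bench where they are.

Things in the scene. Friction and masses are not known exactly. Their poses are not given: they have to be found in the camera images.
- pan: Loose aluminium pan, 0.3 to 0.5 kg, rim 110 mm across, foot 96, 50 mm tall. Origin: centre of its underside, z up. Its straight black handle points along its own -x: 18 mm wide (along y), 14 mm high, from 33 to 47 mm above the bench, ending 146 mm from the pan's centre; pinch it from above about 105 mm from the centre.
- gun: Compressed-air gun held upside down, grip straight up, in a fixed stand. Origin: on the bench under the centre of its 130 x 110 x 14 mm base plate; z up. The nozzle points along its own -x, sloping down. The black grip is an upright 26 x 26 mm bar, own x = 0 (front, trigger side) to 26 mm (back), y = 0, top at z = 250 mm, with a brass stub to 262 mm.
- nozzle (a point): Tip of the gun's brass nozzle, 16 mm across: fixed, above the pan's rim height, so the pan slides under it.
- trigger (a joint): Sprung steel trigger in front (-x) of the grip: plate 20 mm wide, 10 thick, 75 long, hinged at its lower end (gun's own x = -6.5 mm, z = 165 mm), free end up. Rad: 0 released (leaning 0.27 away from the grip, tip at z = 237 mm), 0.27 fully in (upright, against the grip). Springs back by itself; about 5 N on its upper part starts it, about 12 N takes it fully in.
- squeeze (a point): Fixed point of the gun, gun's axes, own x = 7 mm, z = 222 mm: midway between the grip's back face and the trigger's front face when the trigger is fully in. There both together are 38 mm thick along the gun's x, trigger in; 53 mm released (trigger front 34 mm from this point, grip back 19 mm). From above, close the fingers along the gun's x.
- spot (a point): Centre of the round white outline (132 mm across) on the bench under the nozzle, 165 mm in front (-x) of the gun's origin. Here the pan stands under the nozzle.
- round_mark: Round white outline (132 mm across) painted on the bench, away from the gun; the pan starts on it. Origin at its centre. Flat, not felt.
- square_mark: Square white outline (132 mm across) painted on the bench: the pan's final place. Origin at its centre. Flat, not felt.
- paint_jar: Bystander, to be left alone: small glass jar of paint with a yellow cap, 60 mm across, 75 mm tall. Origin: centre of its underside.
- paint_can: Bystander, to be left alone: paint can, 100 mm across, 120 mm tall. Origin: centre of its underside.
- mug: Bystander, to be left alone: orange mug, 80 mm across, 90 mm tall. Origin: centre of its underside.
- tape_roll: Bystander, to be left alone: roll of yellow tape lying flat, 90 mm across, 25 mm tall. Origin: centre of its underside.
- brush: Bystander, to be left alone: paint brush lying flat, 200 mm long. Origin: centre of its underside.
- sanding_block: Bystander, to be left alone: cork sanding block 110 x 60 x 35 mm. Origin: centre of its underside.
- varnish_jar: Bystander, to be left alone: glass jar with a black cap, 64 mm across, 85 mm tall. Origin: centre of its underside.
There are look-alikes about, which are no part of the job. What is shaped like the pan but orange is not meant.

How it is judged:
On the way, in this order (a step that is already met when the one before it is completed fails the run):
1. the pan stands still, centred within 20 mm on the round outline under the nozzle (horizontal distance between pan and spot below 0.02 m and linear speed of pan below 0.02 m/s and angle between pan's own z axis and vertical below 0.05 rad and value of joint trigger below 0.04 rad), for 0.2 s.
2. the trigger is squeezed in (beyond 0.2 rad of its 0.27) and held for at least 0.6 s with the pan under the nozzle (value of joint trigger above 0.2 rad and horizontal distance between pan and spot below 0.03 m), for 0.6 s.
3. the trigger has sprung back while the pan still stands under the nozzle (value of joint trigger below 0.04 rad and horizontal distance between pan and spot below 0.03 m), for 0.2 s.
At the end, for the whole second after the job is handed in: The pan stands flat and at rest on the bench, its centre within 20 mm of the square outline's centre, and the trigger is released (below 0.04 rad) (horizontal distance between pan and square_mark below 0.02 m and angle between pan's own z axis and vertical below 0.05 rad and height (world z) of pan below 0.004 m and linear speed of pan below 0.01 m/s and value of joint trigger below 0.04 rad); the robot touches nothing.
It fails at once if the pan is lifted more than 10 mm off the bench (height (world z) of pan above 0.01 m).
It fails at once if the pan is tipped more than 0.15 rad (angle between pan's own z axis and vertical above 0.15 rad).
It fails at once if the trigger is pulled (beyond 0.1 rad) while the pan is more than 35 mm from the centre of the outline under the nozzle (value of joint trigger above 0.1 rad and horizontal distance between pan and spot above 0.035 m).
It fails at once if a bystander is moved more than 30 mm (distance of any of paint_jar, paint_can, mug, tape_roll, brush, sanding_block, varnish_jar from where it was at the start of the episode above 0.03 m).
It also fails if it takes over 67 s, if anything falls off the work surface, if the arm or the gripper's body presses on something with over 40 N, if the wrist force passes 120 N, or if a joint passes its speed limit or range.

### The arm

A 7-joint arm with a two-finger parallel gripper is mounted at the origin on the work surface. World frame = base frame: x ahead of the robot, y to its left, z up, the work surface at z = 0. Lengths are in m, angles in rad, forces in N, time in s.
With the tool pointing down it reaches from about 0.425 to 0.875 m from the base axis. Payload 4.7 kg.
Tool frame: the origin (TCP) lies midway between the tips of the shut fingers; the grasp point (between the pads) lies 19 mm behind it; z points along the fingers, y is the line along which they close (so a half turn about z gives the same grasp; the last joint's range is limited). The gripper opens to 87 mm and grips with 3 to 60 N. Pads are 19 mm wide; open, the fingers measure 117 mm over their backs; the gripper's body (75 mm by 190 mm) begins 51 mm behind the grasp point.
Start: joints at [1.178, 0.321, -0.07, 1.45, 0.023, 1.371, -0.057], TCP at [0.257, -0.597, 0.223] pointing down, gripper open.
Joint ranges: [-2.86, 2.86], [-0.3, 2.09], [-1.38, 1.24], [0.06, 2.45], [-1.56, 4.7], [0.09, 2.05], [-2.69, 2.69]. Speed limits (rad/s): [2.57, 2.57, 3.14, 3.14, 3.14, 3.14, 3.14].

### API

Orientations are given as a rotation vector (axis times angle).
In Python, from bench import ctrl gives the robot as it stands. The module is installed in compiled form; this text tells all that it offers.
- The arm moves only by the tool carry_out, never from a script. Its argument "steps" is a list of rows, each a list of 7 numbers: the turn, a rotation vector about the world's x, y, z in degrees, then the shift along the world's x, y, z in cm, then the opening, from 0 (shut) to 1 (fully open). A call has 1 to 12 rows; each row is the pose to reach, as a shift and turn from the pose commanded when the call began; what a row does not reach only later rows make up. A row lasts 1/10 s, in which the tool goes at most 50 mm and 8.59 degrees, less where a joint would pass 70% of its speed; a pose out of reach is approached as far as the arm can. A call with a gripper value outside its range is refused whole. The fingers move at their own pace and stop on an object; "squeeze" is the grip in N (left out, the last holds). Time passes only in rows, so rows that repeat a pose let the fingers close. It gives the time, the measured TCP pose, the force, the opening and the grip force at its end, in the units of the state.
- ctrl.get_state(): the state, without advancing time (a new reading comes with each control period).
- ctrl.get_image(name): name is "scene" or "top"; returns a dict with "pixels" (480x640x3 uint8, red, green, blue), "camera_matrix" (3x3 intrinsics, pixels), "cam_to_world" (4x4, takes a point from camera to world coordinates). Camera axes: x right, y down, z forward; pixel columns grow to the right and rows downward; lengths in m; the calibration is good to about 2 mm. A picture is of the moment at which its call begins. There is no depth.
- ctrl.close_job(): hands the job in; it is judged then, once.
The state is a dict: "time": time; "joint_positions": joint angles; "qd": joint speeds; "joint_torque": joint torques, N m; "position": TCP position; "tool_rot": TCP orientation; "ft_force": force on the tool from outside, world axes, zero at the start; "torque": the same for the moment, N m; "grip_width": opening from 0.0 (shut) to 1.0 (fully open); "grip_force": force on a finger pad.
Only numpy, scipy, OpenCV 4.12 (cv2) and the standard library are available. Lean on these libraries where they do the work, as an engineer would, in place of code of your own. Each camera call takes 0.05 s, during which the arm holds its last target. There are 200 camera calls.

## Working session

There is one attempt and no reset: what is moved stays moved. The work goes in short steps, Python scripts to look and compute and a tool call to move; the robot and the scene stay as the last step left them, time stands still between calls to the robot, and variables do not carry over. Pictures are saved under pics/ and viewed, at most 10 in all, crops included, and the job is handed in when it is done.

Besides the shell and the picture viewer there is one more tool, called after "Request:" as name(argument=value, ...) on one line, values as JSON. carry_out: Moves the arm, as the interface text tells. Its arguments: {"type":"object","properties":{"steps":{"type":"array","items":{"type":"array","items":{"type":"number"}}},"squeeze":{"type":"number"}},"required":["steps"]}

```bash
mkdir -p pics; cat > h.py <<'E'
import numpy as np, cv2
from bench import ctrl
def grab(n,tag):
    d=ctrl.get_image(n); cv2.imwrite(f'pics/{tag}.png',d['pixels'][:,:,::-1])
    np.savez(f'pics/{tag}.npz',K=d['camera_matrix'],T=d['cam_to_world'],p=d['pixels']); return d
def load(tag): return np.load(f'pics/{tag}.npz')
def ray(d,uv):
    r=np.linalg.inv(d['K'])@np.array([uv[0],uv[1],1.]); return d['T'][:3,3],d['T'][:3,:3]@r
def on(d,uv,z):
    o,r=ray(d,uv); return o+r*(z-o[2])/r[2]
def proj(d,P):
    c=np.linalg.inv(d['T'])@np.append(P,1); q=d['K']@c[:3]; return q[:2]/q[2]
def tri(d1,a,d2,b):
    o1,r1=ray(d1,a);o2,r2=ray(d2,b)
    s=np.linalg.lstsq(np.c_[r1,-r2],o2-o1,rcond=None)[0]
    p,q=o1+r1*s[0],o2+r2*s[1]; return (p+q)/2,np.linalg.norm(p-q)
E
python3 - <<'E'
from h import *
for n in('scene','top'):
    d=grab(n,n+'0');print(n,d['camera_matrix'].tolist(),d['cam_to_world'].round(3).tolist())
s=ctrl.get_state();print(s)
E
```

```text
scene [[436.54698650154086, 0.0, 322.3572399732734], [0.0, 436.54698650154086, 240.11151841269037], [0.0, 0.0, 1.0]] [[0.846, 0.373, -0.38, 0.917], [0.533, -0.575, 0.621, -0.675], [0.013, -0.728, -0.686, 0.91], [0.0, 0.0, 0.0, 1.0]]
top [[527.4188608359974, 0.0, 320.9037988942227], [0.0, 527.4188608359974, 240.90798159708456], [0.0, 0.0, 1.0]] [[-0.028, -0.996, 0.086, 0.369], [-0.999, 0.03, 0.027, -0.015], [-0.03, -0.085, -0.996, 1.349], [0.0, 0.0, 0.0, 1.0]]
{'time': 0.1, 'joint_positions': array([ 1.17808849,  0.32172559, -0.07006205,  1.45153604,  0.02259147,
        1.370819  , -0.05691962]), 'qd': array([-0.00119054, -0.00167076,  0.00022258, -0.00446259,  0.00166406,
        0.00168149, -0.00079442]), 'joint_torque': array([ 5.49283891e-05, -4.92573452e+01, -4.05779500e-01, -3.13400173e+01,
       -6.42525335e-02,  3.94949690e-02,  9.40784116e-05]), 'position': array([ 0.25694114, -0.59652204,  0.22159435]), 'tool_rot': array([-3.07522087e+00, -6.34259027e-01,  6.81442721e-04]), 'ft_force': array([ 0.42122205, -0.65407802,  0.15323213]), 'torque': array([ 0.01640522,  0.04728397, -0.00398722]), 'grip_force': 0.0, 'grip_width': 1.001561916993592}
```

View pics/top0.png

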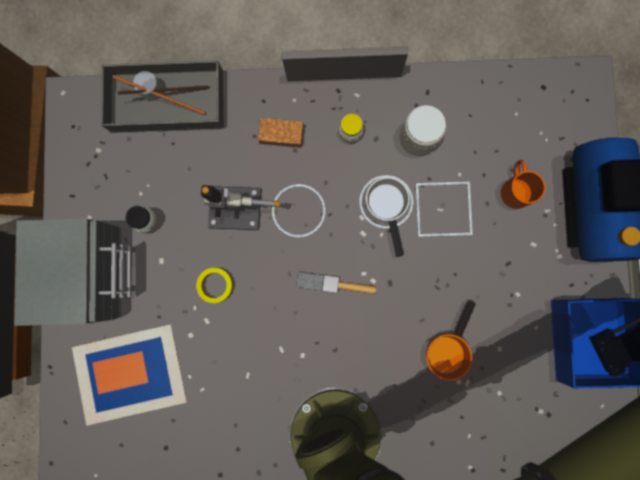

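View pics/scene0.png

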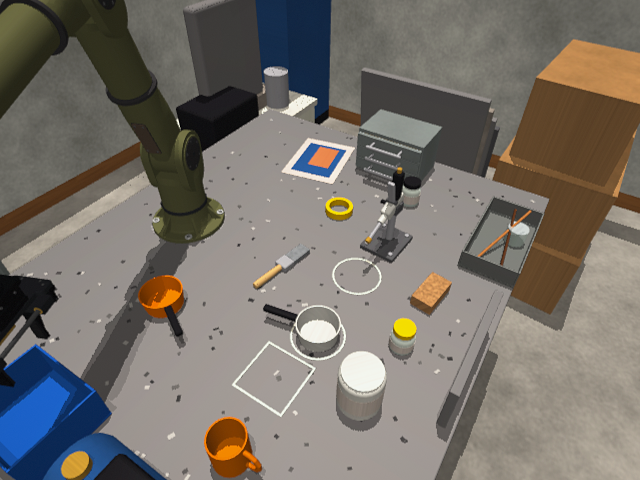

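Top view: pan at (386,202) with its handle end at (398,255), spot circle at (299,211), square at (444,208), and the gun base at (235,208) with its nozzle pointing right. In the scene view, the pan is at (318,330), the spot at (357,276), the square at (274,377) and the gun at (390,225).

```bash
python3 - <<'E'
from h import *
T=load('top0');S=load('scene0')
def ctr(d,box,mask,name):
    x0,y0,x1,y1=box; m=np.zeros(mask.shape,np.uint8); m[y0:y1,x0:x1]=mask[y0:y1,x0:x1]
    cs,_=cv2.findContours(m,cv2.RETR_EXTERNAL,cv2.CHAIN_APPROX_NONE)
    c=max(cs,key=lambda c:np.prod(cv2.boundingRect(c)[2:])); print(name,cv2.boundingRect(c),len(c)); return c[:,0,:].astype(float)
def world(d,c,z): return np.array([on(d,p,z)for p in c],np.float32)[:,:2]
def msk(d,lo): 
    h=cv2.cvtColor(d['p'],cv2.COLOR_RGB2HSV); return ((h[...,2]>lo)&(h[...,1]<50)).astype(np.uint8)*255
for nm,d,bs in(('top',T,((268,180,330,242),(412,176,476,242),(355,172,414,232))),('scene',S,((328,255,386,296),(230,338,318,416),(288,300,348,358)))):
    m=msk(d,150)
    c=world(d,ctr(d,bs[0],m,'spot'),0); print(nm,'spot',cv2.fitEllipse(c) , cv2.minEnclosingCircle(c))
    c=world(d,ctr(d,bs[1],m,'sq'),0); print(nm,'sq',cv2.minAreaRect(c))
    c=world(d,ctr(d,bs[2],m,'round'),0); print(nm,'roundmark',cv2.minEnclosingCircle(c))
def crop(d,x0,y0,x1,y1,k): return cv2.resize(d['p'][y0:y1,x0:x1,::-1],None,fx=k,fy=k,interpolation=cv2.INTER_CUBIC)
a=crop(T,190,165,440,265,3)  
b=crop(S,250,160,430,365,2)
W=np.zeros((300,750,3),np.uint8);W[:]=a
cv2.imwrite('pics/c1.png',W);cv2.imwrite('pics/c2.png',crop(S,255,160,420,365,2.9))
E
```

```text
spot (272, 184, 54, 53) 276Traceback (most recent call last):
  File "<stdin>", line 12, in <module>
cv2.error: OpenCV(4.12.0) /io/opencv/modules/imgproc/src/shapedescr.cpp:356: error: (-215:Assertion failed) n >= 0 && (depth == CV_32F || depth == CV_32S) in function 'fitEllipseNoDirect'
```

```bash
cat > m.py <<'E'
from h import *
def ctr(d,box,mask):
    x0,y0,x1,y1=box; m=np.zeros(mask.shape,np.uint8); m[y0:y1,x0:x1]=mask[y0:y1,x0:x1]
    cs,_=cv2.findContours(m,cv2.RETR_EXTERNAL,cv2.CHAIN_APPROX_NONE)
    return max(cs,key=lambda c:np.prod(cv2.boundingRect(c)[2:]))[:,0,:].astype(float)
def world(d,c,z): return np.ascontiguousarray(np.array([on(d,p,z)for p in c])[:,:2],dtype=np.float32)
def white(d,lo=150):
    h=cv2.cvtColor(d['p'],cv2.COLOR_RGB2HSV); return ((h[...,2]>lo)&(h[...,1]<50)).astype(np.uint8)*255
E
python3 - <<'E'
from m import *
T=load('top0');S=load('scene0')
for nm,d,bs in(('top',T,((268,180,330,242),(415,176,476,242),(355,172,414,232))),('scene',S,((328,255,386,296),(230,338,318,416),(288,300,348,358)))):
    m=white(d)
    c=world(d,ctr(d,bs[0],m),0); print(nm,'spot',cv2.fitEllipse(c) , cv2.minEnclosingCircle(c))
    c=world(d,ctr(d,bs[1],m),0); print(nm,'sq',cv2.minAreaRect(c))
    c=world(d,ctr(d,bs[2],m),0); print(nm,'roundmark',cv2.minEnclosingCircle(c))
def crop(d,x0,y0,x1,y1,k): return cv2.resize(d['p'][y0:y1,x0:x1,::-1],None,fx=k,fy=k,interpolation=cv2.INTER_CUBIC)
cv2.imwrite('pics/c1.png',crop(T,190,165,440,265,3));cv2.imwrite('pics/c2.png',crop(S,255,160,420,365,2.9))
E
```

```text
top spot ((0.5669644474983215, 0.07889019697904587), (0.13260504603385925, 0.13318683207035065), 168.81910705566406) ((0.5669079422950745, 0.07890255004167557), 0.06970933824777603)
top sq ((0.5594320893287659, -0.2945450246334076), (0.1384074091911316, 0.1381593495607376), 0.009126845747232437)
top roundmark ((0.580567479133606, -0.1426311880350113), 0.0747532919049263)
scene spot ((0.5637879371643066, 0.07754768431186676), (0.16839814186096191, 0.1880582720041275), 109.95572662353516) ((0.5633648037910461, 0.07866167277097702), 0.10662606358528137)
scene sq ((0.5503348112106323, -0.29419440031051636), (0.21292145550251007, 0.19340737164020538), 32.70564651489258)
scene roundmark ((0.5691599249839783, -0.12366549670696259), 0.11353955417871475)
```

View pics/c1.png

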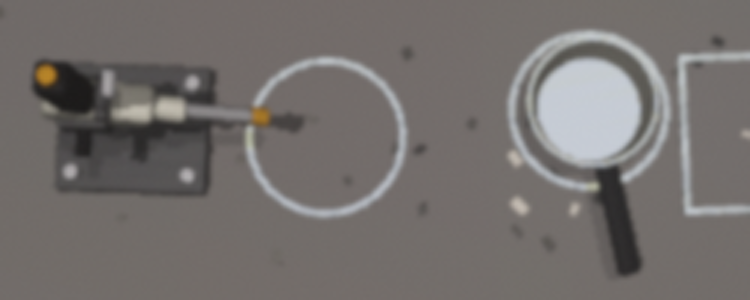

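View pics/c2.png

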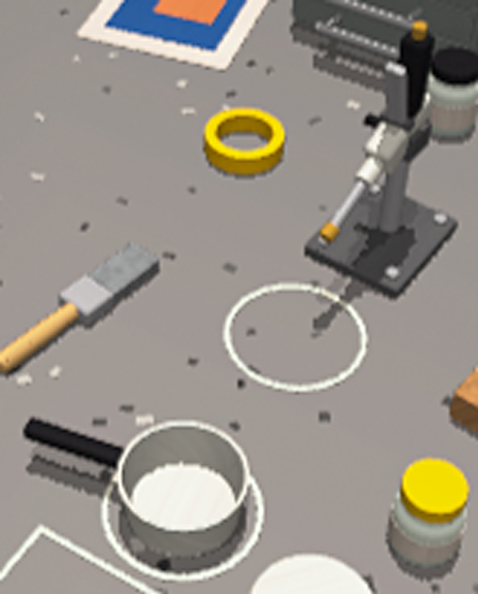

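The crops show the brass stub at top (205,190) and scene (399.5,170), and the pan rim centred at top (387.7,198) and scene (318.4,326). The handle runs to top (399,255). Next I'll refine these and triangulate.

```bash
python3 - <<'E'
from m import *
T=load('top0');S=load('scene0')
m=white(S,190)
c=world(S,ctr(S,(328,255,386,296),m),0); print('scene spot',cv2.fitEllipse(c))
c=world(S,ctr(S,(230,338,318,416),m),0); print('scene sq',cv2.minAreaRect(c))
def brass(d,box):
    h=cv2.cvtColor(d['p'],cv2.COLOR_RGB2HSV); x0,y0,x1,y1=box
    k=((h[...,0]>10)&(h[...,0]<28)&(h[...,1]>140)&(h[...,2]>90))[y0:y1,x0:x1]
    ys,xs=np.nonzero(k); return np.array([xs.mean()+x0,ys.mean()+y0]),len(xs)
bt=brass(T,(195,180,220,205));bs=brass(S,(390,163,410,182));print(bt,bs,tri(T,bt[0],S,bs[0]),'at .262',on(T,bt[0],.262))
nt=brass(T,(265,195,285,212));ns=brass(S,(360,230,378,248));print(nt,ns,tri(T,nt[0],S,ns[0]))
# dark handle and pan
for nm,d,box in(('top',T,(380,215,410,262)),('scene',S,(258,298,300,325))):
    x0,y0,x1,y1=box; k=d['p'].max(2)[y0:y1,x0:x1]<(60 if nm=='top' else 50)
    n,l,st,ce=cv2.connectedComponentsWithStats(k.astype(np.uint8)); i=1+st[1:,4].argmax()
    ys,xs=np.nonzero(l==i); P=np.c_[xs+x0,ys+y0].astype(np.float32)
    r=cv2.minAreaRect(P);print(nm,'handle',r,len(xs)); 
    if nm=='top':
        b=cv2.boxPoints(r); b=b[np.argsort(b[:,1])]; near,far=b[:2].mean(0),b[2:].mean(0); ws=[on(T,q,.047)[:2] for q in(near,far)];print('world near/far',ws,'dir deg',np.degrees(np.arctan2(*(ws[0]-ws[1])[::-1])))
        hand=(near,far)
    else:
        b=cv2.boxPoints(r); b=b[np.argsort(b[:,0])]; print('tri far',tri(T,hand[1],S,b[:2].mean(0)))
print('rim tri',tri(T,(387.7,198),S,(318.4,326.5)),on(T,(387.7,198),.05))
# bench white disc = inside floor
c=ctr(T,(367,180,406,222),white(T,170));print('floor',cv2.fitEllipse(world(T,c,.004)))
# gun base
k=(T['p'].max(2)<75).astype(np.uint8)*255
c=ctr(T,(205,183,265,233),k);r=cv2.minAreaRect(world(T,c,.014));print('base',r)
E
```

```text
scene spot ((0.5682953000068665, 0.07925308495759964), (0.13259322941303253, 0.13281108438968658), 129.60569763183594)
scene sq ((0.5603781342506409, -0.29415038228034973), (0.13877318799495697, 0.1383287012577057), 0.05590340867638588)
(array([204.95238095, 189.5       ]), 42) (array([399.03703704, 169.81481481]), 27) (array([0.57962654, 0.25713833, 0.25577962]), np.float64(0.0004642078465728258)) at .262 [0.57863231 0.25572218 0.262     ]
(array([276.82608696, 203.56521739]), 23) (array([368.07407407, 239.44444444]), 27) (array([0.57057796, 0.1232237 , 0.10347403]), np.float64(0.002843018332831104))
top handle ((395.2059020996094, 238.3235626220703), (34.68259048461914, 8.00367546081543), 75.96376037597656) 243
world near/far [array([ 0.52444581, -0.15392175]), array([ 0.44045376, -0.17131015])] dir deg 11.696385066362845
scene handle ((279.2500305175781, 312.25), (33.5201416015625, 6.640782833099365), 18.434947967529297) 222
tri far (array([ 0.44032263, -0.17274489,  0.03913893]), np.float64(0.0014867282720571803))
rim tri (array([ 0.58579517, -0.14836345,  0.03789566]), np.float64(0.002008469509521916)) [ 0.58299826 -0.1477267   0.05      ]
floor ((0.5818473100662231, -0.1466602236032486), (0.08377722650766373, 0.08756785094738007), 77.93182373046875)
base ((0.5716748237609863, 0.2499026656150818), (0.1654360443353653, 0.08052132278680801), 65.8556137084961)
```

Two views agree to within about 1.5 mm:

| Item | x (m) | y (m) | Angle |
|---|---|---|---|
| Spot | 0.5676 | 0.079 | – |
| Square | 0.560 | -0.294 | – |
| Pan | 0.5825 | -0.147 | about 10.5° |
| Squeeze point | 0.5786 | 0.251 | 86.3° |

Now I'll move above the handle pinch point at (0.479,-0.1645).

Request:
carry_out(steps=[[0, 0, -4, 7.4, 14.4, -3, 1], [0, 0, -8, 14.8, 28.8, -6, 1], [0, 0, -12.8, 22.2, 43.2, -9, 1], [0, 0, -12.8, 22.2, 43.2, -10, 1], [0, 0, -12.8, 22.2, 43.2, -10, 1], [0, 0, -12.8, 22.2, 43.2, -10, 1], [0, 0, -12.8, 22.2, 43.2, -10, 1], [0, 0, -12.8, 22.2, 43.2, -10, 1], [0, 0, -12.8, 22.2, 43.2, -10, 1], [0, 0, -12.8, 22.2, 43.2, -10, 1], [0, 0, -12.8, 22.2, 43.2, -10, 1], [0, 0, -12.8, 22.2, 43.2, -10, 1]])

```text
time: 1.3
position: [0.4791, -0.1638, 0.1221]
tool_rot: [-3.128, -0.293, 0.002]
ft_force: [-0.4, -1.0, 0.0]
grip_width: 1.001
grip_force: 0.0
```

Request:
carry_out(steps=[[0, 0, 0, 0, 0, -3, 1], [0, 0, 0, 0, 0, -6, 1], [0, 0, 0, 0, 0, -8.5, 1], [0, 0, 0, 0, 0, -10, 1], [0, 0, 0, 0, 0, -10, 1], [0, 0, 0, 0, 0, -10, 0.1], [0, 0, 0, 0, 0, -10, 0.1], [0, 0, 0, 0, 0, -10, 0.1], [0, 0, 0, 0, 0, -10, 0.1], [0, 0, 0, 0, 0, -10, 0.1], [0, 0, 0, 0, 0, -10, 0.1], [0, 0, 0, 0, 0, -10, 0.1]], squeeze=15)

```text
time: 2.5
position: [0.4792, -0.1649, 0.0227]
tool_rot: [3.128, 0.288, 0.0]
ft_force: [0.3, -0.7, 0.1]
grip_width: 0.447
grip_force: 0.0
```

```bash
python3 - <<'E'
from h import *
grab('top','top1');d=grab('scene','scene1');s=ctrl.get_state();print(s['time'],s['position'],s['ft_force'],s['grip_width'],s['grip_force'])
E
```

```text
2.6 [ 0.47915646 -0.1649765   0.02257715] [-0.07598002  0.53234985 -0.5741776 ] 0.3571860853397854 0.0
```

View pics/scene1.png

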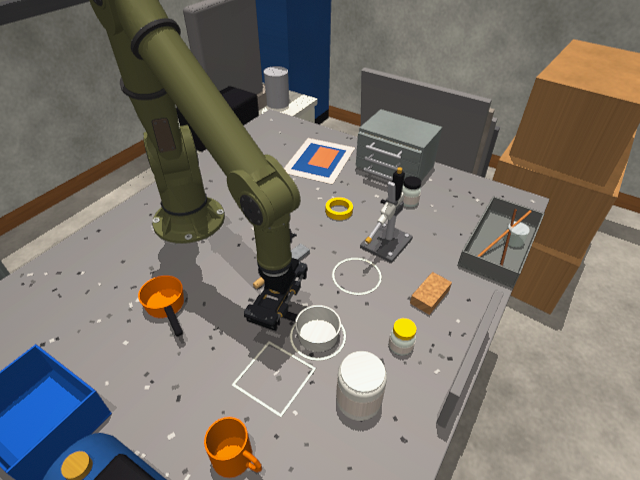

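The scene view shows the gripper over the handle near (280,300), with the pan undisturbed at (318,327). The fingers are still closing.

Request:
carry_out(steps=[[0, 0, 0, 0, 0, 0, 0.1], [0, 0, 0, 0, 0, 0, 0.1], [0, 0, 0, 0, 0, 0, 0.1], [0, 0, 0, 0, 0, 0, 0.1]])

```text
time: 3.0
position: [0.4792, -0.1651, 0.0225]
tool_rot: [3.128, 0.287, 0.0]
ft_force: [-0.2, -2.1, -0.6]
grip_width: 0.203
grip_force: 15.0
```

Request:
carry_out(steps=[[0, 0, 0, -0.06, 0.9, 0, 0.1], [0, 0, 0, -0.2, 2.9, 0, 0.1], [0, 0, 0, -0.35, 5.3, 0, 0.1], [0, 0, 0, -0.5, 7.9, 0, 0.1], [0, 0, 0, -0.7, 10.5, 0, 0.1], [0, 0, 0, -0.85, 13.1, 0, 0.1], [0, 0, 0, -1.0, 15.7, 0, 0.1], [0, 0, 0, -1.2, 18.3, 0, 0.1], [0, 0, 0, -1.35, 20.5, 0, 0.1], [0, 0, 0, -1.45, 21.9, 0, 0.1], [0, 0, 0, -1.5, 22.5, 0, 0.1], [0, 0, 0, -1.5, 22.5, 0, 0.1]])

```text
time: 4.2
position: [0.4637, 0.061, 0.0225]
tool_rot: [-3.128, -0.291, 0.001]
ft_force: [-1.8, 0.7, 0.2]
grip_width: 0.206
grip_force: 15.0
```

```bash
python3 - <<'E'
from m import *
T=grab('top','top2');grab('scene','scene2');T=load('top2');S=load('scene2');s=ctrl.get_state();print(s['time'],s['position'],s['tool_rot'],s['ft_force'],s['grip_width'],s['grip_force'])
P=s['position'];v=s['tool_rot'];R=cv2.Rodrigues(v)[0];print('pan est',P[:2]+.105*R[:2,0]/np.linalg.norm(R[:2,0]))
k=lambda d,x0,y0,x1,y1,f:cv2.resize(d['p'][y0:y1,x0:x1,::-1],None,fx=f,fy=f,interpolation=cv2.INTER_CUBIC)
cv2.imwrite('pics/c3.png',np.hstack([k(T,250,160,350,260,4),k(S,310,220,410,320,4)]))
E
```

```text
4.3 [0.46380305 0.06050161 0.0225285 ] [-3.12759173e+00 -2.88824048e-01  9.20023566e-04] [-0.80290916  2.14600283  1.62903862] 0.203524305882427 15.018454603850842
pan est [0.56702731 0.07973054]
```

View pics/c3.png

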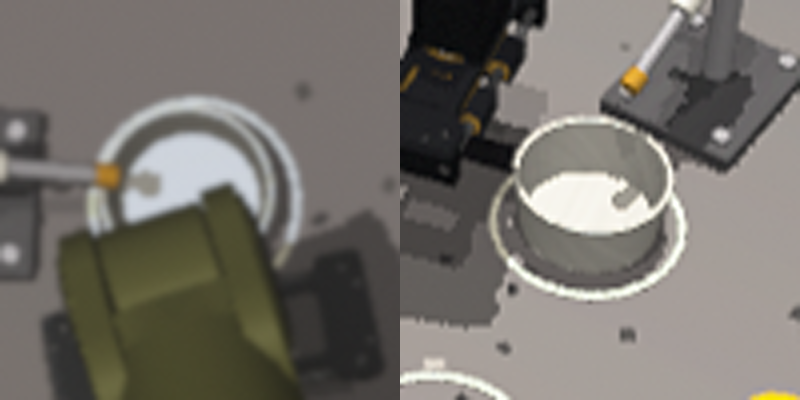

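Scene crop: the pan rim is centred at about (358.5,264), with an even gap to the outline. The pan estimate from the grasp is (0.567,0.080), about 1 mm off the spot. Next I'll release, lift, and measure again.

Request:
carry_out(steps=[[0, 0, 0, 0, 0, 0, 0.6], [0, 0, 0, 0, 0, 0, 0.6], [0, 0, 0, 0, 0, 0, 0.6], [0, 0, 0, 0, 0, 0, 0.6], [0, 0, 0, 0, 0, 0, 0.6], [0, 0, 0, 0, 0, 2, 0.6], [0, 0, 0, 0, 0, 6, 0.6], [0, 0, 0, 0, 0, 11, 1], [0, 0, 0, 0, 0, 16, 1], [0, 0, 0, 0, 0, 21, 1], [0, 0, -7, 0, 0, 26, 1], [0, 0, -14.2, 0, 0, 28, 1]])

```text
time: 5.5
position: [0.466, 0.0604, 0.308]
tool_rot: [3.139, -0.109, 0.013]
ft_force: [0.4, -0.3, -0.4]
grip_width: 0.953
grip_force: 0.0
```

```bash
python3 - <<'E'
from m import *
grab('top','top3');grab('scene','scene3');T=load('top3');S=load('scene3');s=ctrl.get_state();print(s['time'],s['position'],s['tool_rot'],s['grip_width'])
c=ctr(S,(334,240,384,292),white(S,190));
m=white(S,190);m2=np.zeros_like(m);m2[245:275,336:382]=m[245:275,336:382]
# inner floor disc (bright) and rim in scene
print('rim',on(S,(358.5,264),.05))
n,l,st,ce=cv2.connectedComponentsWithStats(white(S,225)[245:285,336:384]);print(st.tolist(),(ce+[336,245]).round(1).tolist())
c=ctr(S,(340,246,380,280),white(S,190));print(cv2.minEnclosingCircle(world(S,c,.05)))
k=lambda d,x0,y0,x1,y1,f:cv2.resize(d['p'][y0:y1,x0:x1,::-1],None,fx=f,fy=f,interpolation=cv2.INTER_CUBIC)
cv2.imwrite('pics/c4.png',np.hstack([k(T,230,160,350,280,3.3),k(S,300,200,400,300,3.96)]))
E
```

```text
5.6 [0.46602065 0.06032883 0.30636086] [ 3.13962808 -0.10355252  0.01119394] 0.9816850590433841
rim [0.57258609 0.0764973  0.05      ]
[[0, 0, 48, 40, 1625], [16, 5, 1, 1, 1], [24, 5, 2, 1, 2], [10, 7, 1, 1, 1], [12, 6, 1, 1, 1], [28, 6, 1, 1, 1], [8, 8, 1, 1, 1], [36, 10, 1, 1, 1], [38, 11, 3, 5, 6], [9, 17, 36, 23, 279], [8, 27, 1, 1, 1], [10, 29, 1, 1, 1]] [[359.3, 263.5], [352.0, 250.0], [360.5, 250.0], [346.0, 252.0], [348.0, 251.0], [364.0, 251.0], [344.0, 253.0], [372.0, 255.0], [375.0, 257.8], [360.7, 270.9], [344.0, 272.0], [346.0, 274.0]]
((0.5883657336235046, 0.07299771159887314), 0.05785760655999184)
```

View pics/c4.png

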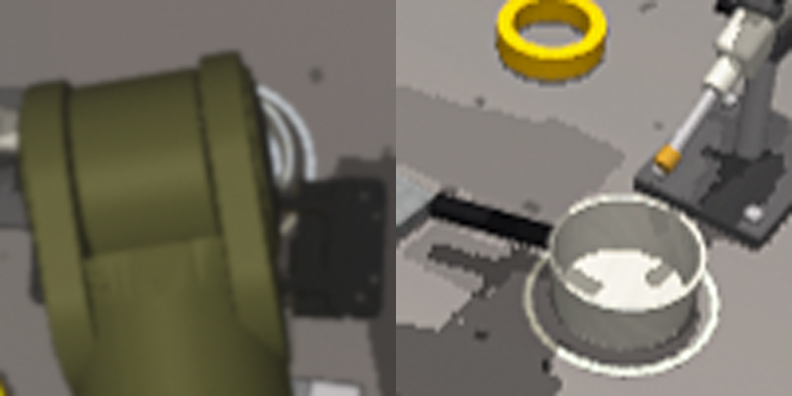

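Scene crop: the pan stands free inside the outline, rim centre at about (359,263), handle free. Next I'll move above the gun grip.

Request:
carry_out(steps=[[0, 0, 0, 1.6, 2.6, 0, 1], [0, 0, 0, 3.8, 6.2, 0, 1], [0, 0, 0, 6.0, 9.9, 0, 1], [0, 0, 0, 8.3, 13.6, 0, 1], [0, 0, 0, 10.2, 16.8, 0, 1], [0, 0, 0, 11.3, 18.6, 0, 1], [0, 0, 0, 11.3, 18.6, 0, 1], [0, 0, 0, 11.3, 18.6, 0, 1], [0, 0, 0, 11.3, 18.6, 0, 1]])

```text
time: 6.5
position: [0.5769, 0.2447, 0.3019]
tool_rot: [3.138, -0.102, -0.002]
ft_force: [-0.2, -0.2, 0.3]
grip_width: 0.999
grip_force: 0.0
```

Request:
carry_out(steps=[[0, 0, 0, 0.15, 0.2, -1.5, 1], [0, 0, 0, 0.15, 0.2, -3.5, 1], [0, 0, 0, 0.15, 0.2, -5.5, 1], [0, 0, 0, 0.15, 0.2, -7.5, 1], [0, 0, 0, 0.15, 0.2, -9, 1], [0, 0, 0, 0.15, 0.2, -9.7, 1], [0, 0, 0, 0.15, 0.2, -9.7, 1], [0, 0, 0, 0.15, 0.2, -9.7, 1]])

```text
time: 7.3
position: [0.579, 0.2481, 0.2063]
tool_rot: [-3.14, 0.101, -0.002]
ft_force: [0.8, -0.0, 0.7]
grip_width: 0.995
grip_force: 0.0
```

```bash
python3 - <<'E'
from m import *
grab('scene','scene5');S=load('scene5');s=ctrl.get_state();print(s['time'],s['position'],s['tool_rot'],s['ft_force'],s['grip_width'])
k=lambda d,x0,y0,x1,y1,f:cv2.resize(d['p'][y0:y1,x0:x1,::-1],None,fx=f,fy=f,interpolation=cv2.INTER_CUBIC)
cv2.imwrite('pics/c5.png',k(S,330,130,450,290,3.7))
E
```

```text
7.35 [0.57921033 0.2483299  0.20665107] [-3.13927645e+00  1.01256142e-01 -2.51750521e-03] [-0.2802422   0.02404809  0.0519968 ] 1.0030164662828804
```

View pics/c5.png

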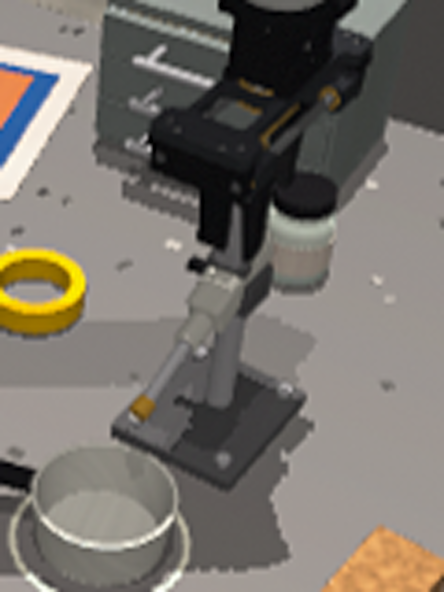

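The crop shows the fingers straddling the grip and trigger (about (220,220) in the crop), with no contact. Next I'll centre, squeeze and hold.

Request:
carry_out(steps=[[0, 0, 0, -0.05, 0.25, 0, 0.3], [0, 0, 0, -0.05, 0.25, 0, 0.3], [0, 0, 0, -0.05, 0.25, 0, 0.3], [0, 0, 0, -0.05, 0.25, 0, 0.3], [0, 0, 0, -0.05, 0.25, 0, 0.3], [0, 0, 0, -0.05, 0.25, 0, 0.3], [0, 0, 0, -0.05, 0.25, 0, 0.3], [0, 0, 0, -0.05, 0.25, 0, 0.3], [0, 0, 0, -0.05, 0.25, 0, 0.3], [0, 0, 0, -0.05, 0.25, 0, 0.3], [0, 0, 0, -0.05, 0.25, 0, 0.3]], squeeze=30)

```text
time: 8.45
position: [0.5795, 0.2501, 0.2068]
tool_rot: [3.14, -0.102, 0.005]
ft_force: [2.6, -1.4, 6.1]
grip_width: 0.424
grip_force: 30.0
```

Request:
carry_out(steps=[[0, 0, 0, 0, 0, 0, 0.3], [0, 0, 0, 0, 0, 0, 0.3], [0, 0, 0, 0, 0, 0, 0.3], [0, 0, 0, 0, 0, 0, 0.3], [0, 0, 0, 0, 0, 0, 0.3], [0, 0, 0, 0, 0, 0, 0.3], [0, 0, 0, 0, 0, 0, 0.3], [0, 0, 0, 0, 0, 0, 0.3]])

```text
time: 9.25
position: [0.5795, 0.2502, 0.2067]
tool_rot: [3.14, -0.102, 0.005]
ft_force: [2.2, -2.4, 6.0]
grip_width: 0.424
grip_force: 30.0
```

```bash
python3 - <<'E'
from m import *
grab('scene','scene6');S=load('scene6');s=ctrl.get_state();print(s['time'],s['position'],s['ft_force'],s['grip_width'],s['grip_force'])
k=lambda d,x0,y0,x1,y1,f:cv2.resize(d['p'][y0:y1,x0:x1,::-1],None,fx=f,fy=f,interpolation=cv2.INTER_CUBIC)
cv2.imwrite('pics/c6.png',k(S,350,130,430,230,5.5))
E
```

```text
9.3 [0.57949876 0.25024037 0.20672715] [ 1.65360034 -1.30311452  5.9099167 ] 0.42241692270692377 30.004770902451128
```

View pics/c6.png

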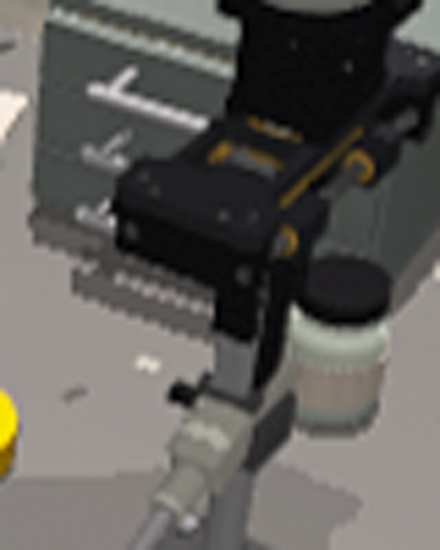

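The trigger is clamped upright against the grip. It has been held for over a second, so I'll release, wait for spring-back and lift off.

Request:
carry_out(steps=[[0, 0, 0, 0, 0, 0, 1], [0, 0, 0, 0, 0, 0, 1], [0, 0, 0, 0, 0, 0, 1], [0, 0, 0, 0, -0.2, 0, 1], [0, 0, 0, 0, -0.3, 0, 1], [0, 0, 0, 0, -0.3, 0, 1], [0, 0, 0, 0, -0.3, 0, 1], [0, 0, 0, 0, -0.3, 0, 1], [0, 0, 0, 0, -0.3, 2, 1], [0, 0, 0, 0, -0.3, 5, 1], [0, 0, 0, 0, -0.3, 8, 1], [0, 0, 0, 0, -0.3, 10, 1]])

```text
time: 10.5
position: [0.5783, 0.2488, 0.3082]
tool_rot: [-3.138, 0.1, -0.004]
ft_force: [0.0, 0.9, -0.1]
grip_width: 1.0
grip_force: 0.0
```

Request:
carry_out(steps=[[0, 0, 0, -1.6, -2.6, 0, 1], [0, 0, 3, -3.8, -6.2, 0, 1], [0, 0, 7, -6.0, -9.8, 0, 1], [0, 0, 11, -8.4, -13.6, 0, 1], [0, 0, 14.2, -10.4, -16.9, 0, 1], [0, 0, 14.2, -11.4, -18.6, -3, 1], [0, 0, 14.2, -11.4, -18.6, -7, 1], [0, 0, 14.2, -11.4, -18.6, -11, 1], [0, 0, 14.2, -11.4, -18.6, -15, 1], [0, 0, 14.2, -11.4, -18.6, -18, 1], [0, 0, 14.2, -11.4, -18.6, -18, 1], [0, 0, 14.2, -11.4, -18.6, -18, 1]])

```text
time: 11.7
position: [0.4644, 0.0622, 0.1263]
tool_rot: [-3.128, -0.289, -0.0]
ft_force: [-0.0, 0.4, 0.4]
grip_width: 1.0
grip_force: 0.0
```

Request:
carry_out(steps=[[0, 0, 0, -0.05, -0.15, -3, 1], [0, 0, 0, -0.05, -0.15, -6, 1], [0, 0, 0, -0.05, -0.15, -8.8, 1], [0, 0, 0, -0.05, -0.15, -10.3, 1], [0, 0, 0, -0.05, -0.15, -10.3, 0.1], [0, 0, 0, -0.05, -0.15, -10.3, 0.1], [0, 0, 0, -0.05, -0.15, -10.3, 0.1], [0, 0, 0, -0.05, -0.15, -10.3, 0.1], [0, 0, 0, -0.05, -0.15, -10.3, 0.1], [0, 0, 0, -0.05, -0.15, -10.3, 0.1], [0, 0, 0, -0.05, -0.15, -10.3, 0.1], [0, 0, 0, -0.05, -0.15, -10.3, 0.1]], squeeze=15)

```text
time: 12.9
position: [0.4636, 0.06, 0.0226]
tool_rot: [3.128, 0.288, -0.0]
ft_force: [0.1, 0.3, 0.1]
grip_width: 0.354
grip_force: 0.0
```

Request:
carry_out(steps=[[0, 0, 0, 0, 0, 0, 0.1], [0, 0, 0, 0, 0, 0, 0.1], [0, 0, 0, 0, 0, 0, 0.1], [0, 0, 0, 0, 0, 0, 0.1]])

```text
time: 13.3
position: [0.4636, 0.06, 0.0225]
tool_rot: [3.128, 0.288, -0.0]
ft_force: [-0.5, 0.5, 0.1]
grip_width: 0.206
grip_force: 15.0
```

Request:
carry_out(steps=[[0, 0, 0, 0, -0.9, 0, 0.1], [0, 0, 0, -0.05, -2.9, 0, 0.1], [0, 0, 0, -0.1, -5.2, 0, 0.1], [0, 0, 0, -0.15, -7.7, 0, 0.1], [0, 0, 0, -0.2, -10.2, 0, 0.1], [0, 0, 0, -0.25, -12.7, 0, 0.1], [0, 0, 0, -0.3, -15.2, 0, 0.1], [0, 0, 0, -0.35, -17.2, 0, 0.1], [0, 0, 0, -0.35, -18.5, 0, 0.1], [0, 0, 0, -0.35, -19, 0, 0.1], [0, 0, 0, -0.35, -19, 0, 0.1]])

```text
time: 14.4
position: [0.4599, -0.1306, 0.0225]
tool_rot: [3.128, 0.286, -0.001]
ft_force: [-1.3, -1.6, -0.2]
grip_width: 0.203
grip_force: 15.0
```

Request:
carry_out(steps=[[0, 0, 0, 0, -0.9, 0, 0.1], [0, 0, 0, -0.05, -2.9, 0, 0.1], [0, 0, 0, -0.1, -5.2, 0, 0.1], [0, 0, 0, -0.15, -7.7, 0, 0.1], [0, 0, 0, -0.2, -10.2, 0, 0.1], [0, 0, 0, -0.25, -12.7, 0, 0.1], [0, 0, 0, -0.3, -15.2, 0, 0.1], [0, 0, 0, -0.35, -17.2, 0, 0.1], [0, 0, 0, -0.35, -18.2, 0, 0.1], [0, 0, 0, -0.35, -18.35, 0, 0.1], [0, 0, 0, -0.35, -18.35, 0, 0.1], [0, 0, 0, -0.35, -18.35, 0, 0.1]])

```text
time: 15.6
position: [0.4566, -0.3135, 0.0226]
tool_rot: [3.128, 0.288, -0.0]
ft_force: [-1.3, -3.2, -0.6]
grip_width: 0.204
grip_force: 15.0
```

Release, lift straight up and back off, then check.

Request:
carry_out(steps=[[0, 0, 0, 0, 0, 0, 0.6], [0, 0, 0, 0, 0, 0, 0.6], [0, 0, 0, 0, 0, 0, 0.6], [0, 0, 0, 0, 0, 0, 0.6], [0, 0, 0, 0, 0, 0, 0.6], [0, 0, 0, 0, 0, 3, 0.6], [0, 0, 0, 0, 0, 8, 0.6], [0, 0, 0, 0, 0, 13, 0.6], [0, 0, 0, 0, 0, 18, 0.6], [0, 0, 0, -4, -3, 20, 0.6], [0, 0, 0, -5, -8, 20, 0.6], [0, 0, 0, -6, -13, 20, 0.6]])

```text
time: 16.8
position: [0.3972, -0.4405, 0.225]
tool_rot: [3.124, 0.289, 0.002]
ft_force: [1.0, -0.5, 0.1]
grip_width: 0.601
grip_force: 0.0
```

Request:
carry_out(steps=[[0, 0, 0, -3, -4, 0, 0.6], [0, 0, 0, -6, -8, 0, 0.6], [0, 0, 0, -6, -8, 0, 0.6], [0, 0, 0, -6, -8, 0, 0.6]])

```text
time: 17.2
position: [0.3362, -0.5198, 0.222]
tool_rot: [-3.128, -0.282, 0.0]
ft_force: [1.0, 1.1, -1.0]
grip_width: 0.602
grip_force: 0.0
```

```bash
python3 - <<'E'
from m import *
grab('top','top7');grab('scene','scene7');T=load('top7');S=load('scene7');s=ctrl.get_state();print(s['time'],s['position'],s['qd'].round(3))
c=ctr(T,(426,185,464,226),white(T,170));print('floor',cv2.fitEllipse(world(T,c,.004)))
k=lambda d,x0,y0,x1,y1,f:cv2.resize(d['p'][y0:y1,x0:x1,::-1],None,fx=f,fy=f,interpolation=cv2.INTER_CUBIC)
cv2.imwrite('pics/c7.png',np.hstack([k(T,390,160,500,280,3.5),k(S,210,310,330,430,3.5)]))
E
```

```text
17.3 [ 0.3389134  -0.51760594  0.22249261] [-0.014 -0.007 -0.015  0.003  0.005  0.     0.001]
floor ((0.5598832368850708, -0.2934875786304474), (0.08553678542375565, 0.08585198223590851), 139.54339599609375)
```

View pics/c7.png

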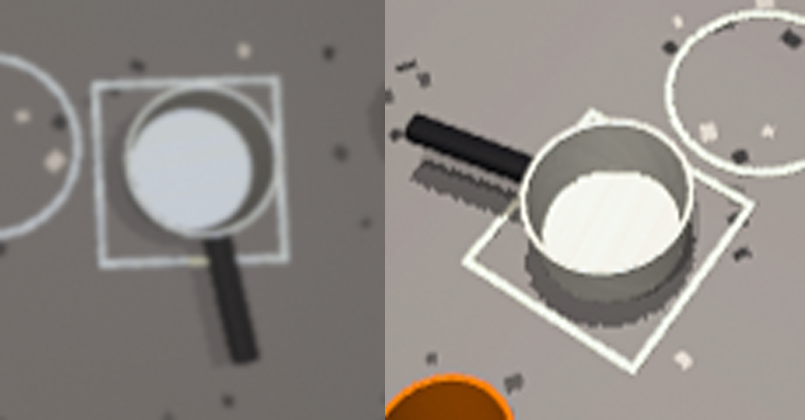

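The pan stands flat in the square. Its floor centre is at (0.560,-0.2935), about 1 mm from the square's centre at (0.560,-0.294), and the arm is clear.

```bash
python3 -c "from bench import ctrl;print(ctrl.close_job())"
```

```text
the job is handed in; nothing more can be done
None
```

The job is handed in, verdict not shown: pan slid to the spot, trigger held in for over a second and released, and pan left about 1 mm from the square's centre by the top camera; I did not check the trigger's spring-back or the bystanders by camera at the end.

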